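Tip screw boxes to feel which are full and sort them into two trays

ROBOT

A 6-joint arm with a two-finger parallel gripper is mounted at the origin on the work surface; the furniture and walls round the work are solid. World frame = base frame: x ahead of the robot, y to its left, z up, the work surface at z = 0. Lengths are in m, angles in rad, forces in N, time in s.
With the tool pointing down it reaches from about 0.375 to 0.925 m from the base axis. Payload 5.7 kg.
Tool frame: the origin (TCP) lies at the very end of the fingers, on their centre line; the grasp point (between the pads) lies env.tcp_to_grasp behind it (env.tcp_to_grasp is the distance from the TCP to the grasp point, in m); z points along the fingers, y is the line along which they close (so a half turn about z gives the same grasp; the last joint's range is limited). The gripper opens to 85 mm and grips with 20 to 120 N. Pads are 22 mm wide; open, the fingers measure 114 mm over their backs; the gripper's body (76 mm by 85 mm) begins 54 mm behind the grasp point. The pads swing forward as they close: fully open they stand 13 mm farther back than shut.
Start: joints at [1.029, 0.359, 1.51, -0, 1.272, -0.115], TCP at [0.248, 0.546, 0.231] pointing down, gripper open.
Joint ranges: [-2.97, 2.97], [-1.01, 2.36], [0.21, 2.38], [-0.96, 4.11], [0.2, 2.71], [-2.98, 2.98]. Speed limits (rad/s): [2.39, 2.39, 3.14, 3.14, 3.14, 3.14].

INTERFACE

Orientations are given as a 3x3 rotation matrix whose columns are the frame's x, y, z axes.
In Python, from rig import telemetry, cams, env gives the robot as it stands.
- The arm moves only by the tool step_arm, never from a script. Its argument "series" is a list of rows, each a list of 7 numbers: the shift along the tool's x, y, z in cm, then the turn, a rotation vector about the tool's x, y, z in rad, then the opening, from 0 (shut) to 1 (fully open). In form: [[dx, dy, dz, ax, ay, az, fingers], ...]. A call has 1 to 12 rows; each row is the pose to reach, as a shift and turn from the pose commanded when the call began, along the tool's axes at that moment; what a row does not reach only later rows make up. A row lasts 1/8 s, in which the tool goes at most 62.5 mm and 10.7 degrees, less where a joint would pass 70% of its speed; a pose out of reach is approached as far as the arm can. A call with a gripper value outside its range is refused whole. The fingers move at their own pace and stop on an object; the grip force is fixed at half the most. Time passes only in rows, so rows that repeat a pose let the fingers close. It gives the time, the measured TCP pose, the force, the opening and the grip force at its end, in the units of the state.
- telemetry.get_state(): the state, without advancing time (a new reading comes with each control period).
- cams.snapshot(name): name is "scene" or "top" or "wrist"; returns the picture (400x640x3 uint8, red, green, blue); there is no depth.
- cams.camera_model(name): a dict with "intrinsics" (3x3 intrinsics, pixels), "T" (4x4, takes a point from camera to world coordinates). Camera axes: x right, y down, z forward; pixel columns grow to the right and rows downward; lengths in m; the calibration is good to about 2 mm. A picture is of the moment at which its call begins: read the wrist's pose just before it. camera_model takes no time and is no camera call; for the wrist camera it gives the pose at the moment of the call.
- env.hand_in(): hands the job in; it is judged then, once.
The state is a dict: "clock": time; "joint_pos": joint angles; "dq": joint speeds; "tau": joint torques, N m; "tool_pos": TCP position; "eef_rot": TCP orientation; "wrist_force": force on the tool from outside, world axes, zero at the start; "moment": the same for the moment, N m; "grip_width": finger opening in m; "grasp_force": force on a finger pad.
Only numpy, scipy, OpenCV 4.12 (cv2) and the standard library are available. Lean on these libraries where they do the work, as an engineer would, in place of code of your own. Each camera call takes 0.05 s, during which the arm holds its last target. There are 200 camera calls.

TASK

Three closed screw boxes look alike, but some are full and some almost empty. Take them one at a time: lift one end of the box slightly, its other end staying down on the bench, to feel its weight, then seat it flat in a pocket of the right tray before you turn to the next box: full boxes in the dark wooden tray, almost empty ones in the green refill tray. Set the boxes down rather than dropping them or tipping them over, and leave the glue bottle, the two offcuts and the red file where they are.

Things in the scene. Friction and masses are not known exactly. Their poses are not given: they have to be found in the camera images.
- box_1_c (a point): closed pale wooden screw box with a sliding lid and a brass card frame on both ends, 120 long (its x) x 54 wide (its y) x 48 high (its z); the point is its centre, 24 above its underside. All three look alike. A full one weighs 0.6 to 0.85 kg, an almost empty one 0.14 to 0.19 kg (lifting one end takes about half of that); the contents sit centrally. One or two of the three are full, the rest are almost empty
- box_2_c (a point): closed pale wooden screw box with a sliding lid and a brass card frame on both ends, 120 long (its x) x 54 wide (its y) x 48 high (its z); the point is its centre, 24 above its underside. All three look alike. A full one weighs 0.6 to 0.85 kg, an almost empty one 0.14 to 0.19 kg (lifting one end takes about half of that); the contents sit centrally. One or two of the three are full, the rest are almost empty
- box_3_c (a point): closed pale wooden screw box with a sliding lid and a brass card frame on both ends, 120 long (its x) x 54 wide (its y) x 48 high (its z); the point is its centre, 24 above its underside. All three look alike. A full one weighs 0.6 to 0.85 kg, an almost empty one 0.14 to 0.19 kg (lifting one end takes about half of that); the contents sit centrally. One or two of the three are full, the rest are almost empty
- full_tray: dark brown wooden tray with grey-lined pockets and brass bow handles, for the full boxes; 156 (its x) x 186 (its y) x 22 high, fixed; bow handles stand out 19 beyond both y ends. Two pockets side by side, each 134 (its x) x 66 (its y) x 14 deep with its floor 8 above the bench, centred at y = +49 and -49, with a 32 wide rib between. Origin: centre of the underside. It may stand left or right
- full_tray_bay_1 (a point): where the centre of a box lies when seated in the +y pocket of the dark tray (24 above the pocket floor, 32 above the bench); x along the pocket's length; a box fits either way round
- full_tray_bay_2 (a point): where the centre of a box lies when seated in the -y pocket of the dark tray (24 above the pocket floor, 32 above the bench); x along the pocket's length; a box fits either way round
- refill_tray: green painted wooden tray with pale-lined pockets and dark steel bow handles, for the almost empty boxes; 156 (its x) x 186 (its y) x 22 high, fixed; bow handles stand out 19 beyond both y ends. Two pockets side by side, each 134 (its x) x 66 (its y) x 14 deep with its floor 8 above the bench, centred at y = +49 and -49, with a 32 wide rib between. Origin: centre of the underside. It may stand left or right
- refill_tray_bay_1 (a point): where the centre of a box lies when seated in the +y pocket of the green tray (24 above the pocket floor, 32 above the bench); x along the pocket's length; a box fits either way round
- refill_tray_bay_2 (a point): where the centre of a box lies when seated in the -y pocket of the green tray (24 above the pocket floor, 32 above the bench); x along the pocket's length; a box fits either way round
- glue_bottle: white glue bottle with a red nozzle, standing loose, 51 diameter x 142 high; origin at the centre of its underside
- wood_block_2: loose brown wooden cube offcut, 40 x 40 x 40; origin at the centre of its underside
- wood_block_5: loose brown oblong wooden offcut, 45 (x) x 50 (y) x 30 high; origin at the centre of its underside
- red_file: loose flat file with a red handle lying on the bench, 12 (x) x 131 (y) x 6 high; origin at the centre of its underside

How it is judged:
By the outcome, as a careful person would: the job done as asked, in the order asked, and still so for the second after the job is handed in, with the robot touching nothing.
It also fails if it takes over 72 s, if anything falls off the work surface, if the arm or the gripper's body presses on something with over 40 N, if the wrist force passes 120 N, or if a joint passes its speed limit or range.

## Working session

There is one attempt and no reset: what is moved stays moved. The work goes in short steps, Python scripts to look and compute and a tool call to move; the robot and the scene stay as the last step left them, time stands still between calls to the robot, and variables do not carry over. Pictures are saved under pics/ and viewed, at most 10 in all, crops included, and the job is handed in when it is done.

Besides the shell and the picture viewer there is one more tool, called by a JSON object that holds its "api" and its "payload". step_arm: Moves the arm, as the interface text tells. Its arguments: {"type":"object","properties":{"series":{"type":"array","items":{"type":"array","items":{"type":"number"}}}},"required":["series"]}

```bash
ls; mkdir -p pics; python3 - <<'E'
from rig import telemetry,cams,env
import cv2,numpy as np
s=telemetry.get_state()
print(s['clock'],s['tool_pos'],np.round(s['eef_rot'],3),s['wrist_force'],s['grip_width'],env.tcp_to_grasp)
for n in['top','scene']:
    cv2.imwrite(f'pics/{n}0.png',cams.snapshot(n)[:,:,::-1]); m=cams.camera_model(n);print(n,np.round(m['intrinsics'],1).tolist(),np.round(m['T'],3).tolist())
E
```

```text
pics
0.0 [0.24799948 0.54558956 0.23045134] [[-0.91   0.414 -0.001]
 [ 0.414  0.91  -0.002]
 [ 0.    -0.002 -1.   ]] [-0.08844371  0.43175619  0.18150874] 0.08523497925836002 0.0187
top [[361.4, 0.0, 321.4], [0.0, 361.4, 207.0], [0.0, 0.0, 1.0]] [[0.001, -0.998, 0.066, 0.427], [-1.0, -0.001, -0.005, 0.018], [0.005, -0.066, -0.998, 1.233], [0.0, 0.0, 0.0, 1.0]]
scene [[419.1, 0.0, 322.1], [0.0, 419.1, 199.5], [0.0, 0.0, 1.0]] [[0.559, -0.595, 0.578, -0.099], [-0.829, -0.39, 0.4, -0.429], [-0.013, -0.703, -0.711, 0.829], [0.0, 0.0, 0.0, 1.0]]
```

View pics/top0.png

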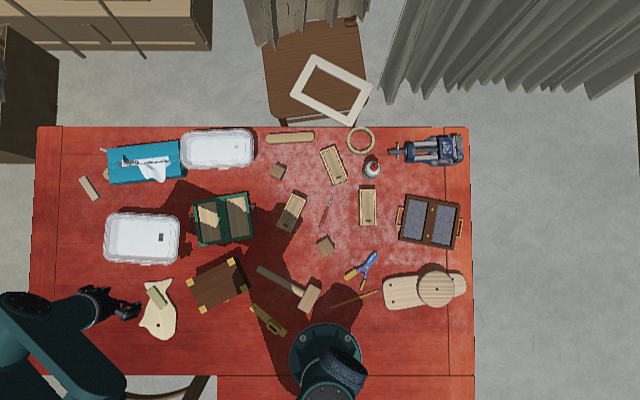

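View pics/scene0.png

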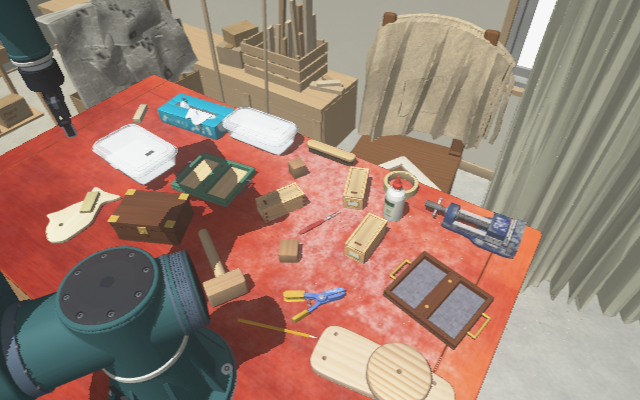

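The top view shows boxes at about (291,210), (333,165) and (367,205), the green tray at (222,218) and the dark tray at (429,221). The glue bottle is at (372,168) and the file at (326,207). I'll enlarge this area for corners.

```bash
python3 - <<'E'
import cv2
a=cv2.imread('pics/top0.png')[130:260,185:470]
cv2.imwrite('pics/crop.png',cv2.resize(a,None,fx=2.8,fy=2.8,interpolation=cv2.INTER_CUBIC))
E
```

```text
(no output)
```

View pics/crop.png

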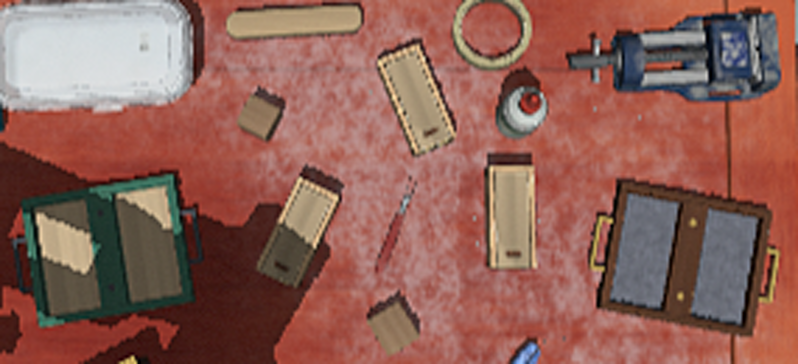

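Crop shows: box tops A around (300,231), B around (417,98), C around (512,216); trays at corners (22,200)-(194,297) and (618,182)-(754,334). I'll fit rectangles of known size.

```bash
cat > h.py <<'E'
import numpy as np,cv2
from scipy.optimize import least_squares
from scipy.spatial.transform import Rotation as R
def ray(m,px,z):
    K,T=np.array(m['intrinsics']),np.array(m['T']); px=np.atleast_2d(px).astype(float)
    d=np.c_[px,np.ones(len(px))]@np.linalg.inv(K).T@T[:3,:3].T
    return (T[:3,3]+d*((z-T[2,3])/d[:,2])[:,None])[:,:2]
def fit(P,L,W):   # centre,yaw of L x W rect, corners in order going round; tries both phases
    best=None
    for k in range(4):
        C=np.roll(np.array([[1,1],[1,-1],[-1,-1],[-1,1]])*[L/2,W/2],k,0)
        for C in (C,C[::-1]):
          for y0 in(0,1.5,3,-1.5):
            f=lambda p:((C@np.array([[np.cos(p[2]),np.sin(p[2])],[-np.sin(p[2]),np.cos(p[2])]])+p[:2])-P).ravel()
            r=least_squares(f,[*P.mean(0),y0])
            if best is None or r.cost<best.cost:best=r
    x=best.x; x[2]=(x[2]+np.pi/2)%np.pi-np.pi/2
    return x,np.sqrt(2*best.cost/4)
def Rdown(yaw): # tool down, tool y along box y, given box yaw
    c,s=np.cos(yaw),np.sin(yaw); return np.array([[c,s,0],[s,-c,0],[0,0,-1.]])
def plan(st,pos,yaw,note='',prev=None):
    Rn=np.array(st['eef_rot']);best=None
    for y in(yaw,yaw+np.pi):
        rv=R.from_matrix(Rn.T@Rdown(y)).as_rotvec()
        if best is None or np.linalg.norm(rv)<np.linalg.norm(best):best=rv
    print(note,'d cm',np.round(100*Rn.T@(np.array(pos)-st['tool_pos']),2),'rv',np.round(best,3))
E
python3 - <<'E'
from h import *
from rig import telemetry,cams
m=cams.camera_model('top');st=telemetry.get_state()
D={'A':([(303,178),(341,192),(298,285),(258,268)],.048,.12,.054),'B':([(378,56),(417,42),(455,138),(419,154)],.048,.12,.054),
'C':([(488,165),(534,165),(536,268),(489,268)],.048,.12,.054),'dark':([(618,182),(771,206),(754,334),(600,306)],.022,.156,.186),'green':([(22,200),(178,173),(194,297),(40,325)],.022,.156,.186)}
for n,(c,z,L,W) in D.items():
    p=(np.array(c)-.5)/2.8+[185,130]  # approx pixel centres
    x,e=fit(ray(m,p,z),L,W);print(n,np.round(x,3),'err',round(e,4))
    plan(st,[*x[:2],.25],x[2])
E
```

```text
A [ 0.488  0.108 -0.432] err 0.003
 d cm [-39.97 -29.85  -1.9 ] rv [-0.002 -0.     0.006]
B [ 0.646 -0.029  0.382] err 0.004
 d cm [-60.05 -35.84  -1.89] rv [-0.002 -0.001 -0.809]
C [ 0.505 -0.14   0.006] err 0.0008
 d cm [-51.81 -51.77  -1.87] rv [-0.002 -0.001 -0.432]
dark [ 0.459 -0.352 -0.163] err 0.002
 d cm [-56.33 -72.97  -1.83] rv [-0.002 -0.    -0.264]
green [0.468 0.339 0.168] err 0.0033
 d cm [-28.58  -9.69  -1.93] rv [-0.002 -0.001 -0.594]
```

{"api": "step_arm", "payload": {"series": [[-40,-29.9,-1,0,0,0,1],[-40,-29.9,-1,0,0,0,1],[-40,-29.9,-1,0,0,0,1],[-40,-29.9,-1,0,0,0,1],[-40,-29.9,-1,0,0,0,1],[-40,-29.9,-1,0,0,0,1],[-40,-29.9,-1,0,0,0,1],[-40,-29.9,-1,0,0,0,1],[-40,-29.9,-1,0,0,0,1],[-40,-29.9,-1,0,0,0,1],[-40,-29.9,-1,0,0,0,1],[-40,-29.9,-1,0,0,0,1]]}}

```text
clock: 1.6
tool_pos: [0.488, 0.1096, 0.2412]
eef_rot: [[-0.911, 0.412, -0.0], [0.412, 0.911, 0.0], [0.0, -0.0, -1.0]]
wrist_force: [-0.5, -0.5, 0.6]
grip_width: 0.0856
grasp_force: 0.0
```

```bash
cat > look.py <<'E'
import sys
from h import *
from rig import telemetry,cams
st=telemetry.get_state(); m=cams.camera_model('wrist'); a=cams.snapshot('wrist')[:,:,::-1]
print(np.round(st['tool_pos'],4),np.round(st['wrist_force'],2),np.round(st['moment'],3))
print(np.round(m['T'],3).tolist(),np.round(m['intrinsics'],1).tolist())
np.savez(f'pics/{sys.argv[1]}.npz',T=m['T'],intrinsics=m['intrinsics']); cv2.imwrite(f'pics/{sys.argv[1]}.png',a)
E
python3 look.py wA
```

```text
[0.488  0.1096 0.2412] [-0.49 -0.5   0.64] [-0.028  0.034  0.014]
[[0.412, 0.88, 0.235, 0.429], [0.911, -0.398, -0.105, 0.137], [0.001, 0.258, -0.966, 0.384], [0.0, 0.0, 0.0, 1.0]] [[343.9, 0.0, 317.1], [0.0, 343.9, 205.0], [0.0, 0.0, 1.0]]
```

View pics/wA.png

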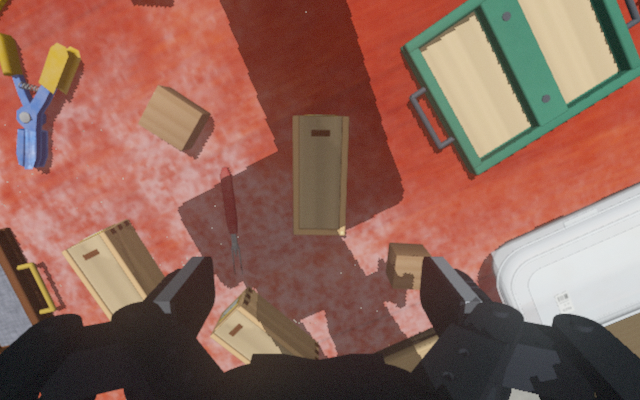

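Wrist view: box A's top has corners at (292,115), (349,116), (347,235), (294,235). The green tray's handle-side edge runs from (404,46) to (479,174).

```bash
python3 - <<'E'
from h import *
from rig import telemetry
m=np.load('pics/wA.npz');st=telemetry.get_state()
x,e=fit(ray(m,[(292,115),(349,116),(347,235),(294,235)],.048),.12,.054);print(x,e)
plan(st,[*x[:2],.016],x[2])
p=ray(m,[(404,46),(479,174),(640,90)],.022);print(p,np.linalg.norm(p[0]-p[1]));u=p[1]-p[0];u/=np.linalg.norm(u);n=np.array([-u[1],u[0]]);
print('tray',p[:2].mean(0)+n*.093,np.arctan2(u[1],u[0]), np.arctan2(*(p[2]-p[1])[::-1]))
E
```

```text
[ 0.4865519   0.11530516 -0.42422004] 0.0004921205851832383
 d cm [ 0.38  0.47 22.53] rv [-0.    -0.    -0.001]
[[0.40609602 0.24051588]
 [0.55667252 0.26897778]
 [0.5414732  0.44143564]] 0.1532428235745977
tray [0.46411132 0.34612869] 0.18681542471567367 1.6587027451437417
```

{"api": "step_arm", "payload": {"series": [[0.4,0.5,12,0,0,0,1],[0.4,0.5,12,0,0,0,1],[0.4,0.5,18,0,0,0,1],[0.4,0.5,22.5,0,0,0,1],[0.4,0.5,22.5,0,0,0,1],[0.4,0.5,22.5,0,0,0,1],[0.4,0.5,22.5,0,0,0,0],[0.4,0.5,22.5,0,0,0,0],[0.4,0.5,22.5,0,0,0,0],[0.4,0.5,22.5,0,0,0,0],[0.4,0.5,22.5,0,0,0,0],[0.4,0.5,22.5,0,0,0,0]]}}

```text
clock: 3.15
tool_pos: [0.4885, 0.1146, 0.0183]
eef_rot: [[-0.91, 0.414, 0.003], [0.414, 0.91, 0.0], [-0.003, 0.001, -1.0]]
wrist_force: [-0.5, -1.0, 11.3]
grip_width: 0.053
grasp_force: 62.4
```

{"api": "step_arm", "payload": {"series": [[0,0,-0.15,0,0,0,0],[0.05,0,-0.28,0,-0.025,0,0],[0.1,0,-0.42,0,-0.05,0,0],[0.16,0,-0.57,0,-0.075,0,0],[0.21,0,-0.7,0,-0.1,0,0],[0.21,0,-0.7,0,-0.1,0,0],[0.21,0,-0.7,0,-0.1,0,0],[0.21,0,-0.7,0,-0.1,0,0]]}}

```text
clock: 4.15
tool_pos: [0.4861, 0.1156, 0.0239]
eef_rot: [[-0.906, 0.413, 0.094], [0.411, 0.911, -0.042], [-0.102, 0.001, -0.995]]
wrist_force: [2.3, -3.0, 7.5]
grip_width: 0.053
grasp_force: 63.8
```

```bash
cat > feel.py <<'E'
import sys
from h import *
from rig import telemetry
st=telemetry.get_state();Rn=np.array(st['eef_rot']);F=Rn.T@st['wrist_force'];M=Rn.T@st['moment']
print(np.round(st['tool_pos'],4),'rotvec z-tilt',np.round(Rn[:,0],3),'F tool',np.round(F,2),'M tool',np.round(M,3),st['grip_width'])
E
python3 feel.py
```

```text
[0.4861 0.1156 0.0239] rotvec z-tilt [-0.906  0.411 -0.102] F tool [-4.09 -1.77 -7.08] M tool [ 0.185 -0.161 -0.037] 0.05304888687492509
```

{"api": "step_arm", "payload": {"series": [[0,0,-0.12,0,0,0,0],[0,0,-0.12,0,0,0,0],[0,0,-0.12,0,0,0,0],[0,0,-0.12,0,0,0,0]]}}

```text
clock: 4.65
tool_pos: [0.4845, 0.1155, 0.0242]
eef_rot: [[-0.906, 0.414, 0.09], [0.412, 0.91, -0.042], [-0.099, -0.001, -0.995]]
wrist_force: [-0.3, 0.4, -2.4]
grip_width: 0.0526
grasp_force: 63.0
```

```bash
python3 feel.py
```

```text
[0.4845 0.1155 0.0242] rotvec z-tilt [-0.906  0.412 -0.099] F tool [0.62 0.22 2.38] M tool [ 0.036  0.059 -0.062] 0.05264124901342306
```

{"api": "step_arm", "payload": {"series": [[-0.4,0,-4,0,0,0,0],[-1,0,-10,0,0.05,0,0],[-1.8,0,-18,0,0.1,0,0],[-1.8,0,-18,0,0.1,0,0],[-1.8,0,-18,0,0.1,0,0],[-1.8,0,-18,0,0.1,0,0]]}}

```text
clock: 5.4
tool_pos: [0.4837, 0.1154, 0.2039]
eef_rot: [[-0.91, 0.414, -0.003], [0.414, 0.91, -0.0], [0.002, -0.001, -1.0]]
wrist_force: [-0.8, -0.2, -1.9]
grip_width: 0.053
grasp_force: 64.0
```

```bash
python3 feel.py; python3 - <<'E'
from h import *
from rig import telemetry
st=telemetry.get_state()
for n,(x,y,a) in {'green':(.466,.343,.178),'dark':(.459,-.352,-.163)}.items():
  for b,o in(1,.049),(2,-.049):
    plan(st,[x-o*np.sin(a),y+o*np.cos(a),.2],a,n+str(b))
E
```

```text
[0.4837 0.1154 0.2039] rotvec z-tilt [-0.91   0.414  0.002] F tool [ 0.64 -0.53  1.92] M tool [ 0.005  0.014 -0.005] 0.0529697480025868
green1 d cm [13.82 24.02  0.39] rv [-0.001 -0.003 -0.605]
green2 d cm [ 8.24 15.95  0.39] rv [-0.001 -0.003 -0.605]
dark1 d cm [-15.82 -38.84   0.41] rv [-0.001 -0.003 -0.264]
dark2 d cm [-18.38 -48.3    0.42] rv [-0.001 -0.003 -0.264]
```

{"api": "step_arm", "payload": {"series": [[13.8,24,0.4,0,0,-0.6,0],[13.8,24,0.4,0,0,-0.6,0],[13.8,24,0.4,0,0,-0.6,0],[13.8,24,0.4,0,0,-0.6,0],[13.8,24,0.4,0,0,-0.6,0],[13.8,24,0.4,0,0,-0.6,0],[13.8,24,0.4,0,0,-0.6,0],[13.8,24,0.4,0,0,-0.6,0],[13.8,24,0.4,0,0,-0.6,0]]}}

```text
clock: 6.52
tool_pos: [0.459, 0.39, 0.2013]
eef_rot: [[-0.985, -0.171, -0.0], [-0.171, 0.985, -0.0], [0.0, -0.0, -1.0]]
wrist_force: [-0.4, -0.2, -1.8]
grip_width: 0.053
grasp_force: 64.2
```

```bash
python3 look.py wG
```

```text
[0.459  0.39   0.2013] [-0.39 -0.21 -1.79] [-0.022 -0.03   0.094]
[[-0.171, 0.952, 0.255, 0.395], [0.985, 0.165, 0.045, 0.38], [0.001, 0.259, -0.966, 0.344], [0.0, 0.0, 0.0, 1.0]] [[343.9, 0.0, 317.1], [0.0, 343.9, 205.0], [0.0, 0.0, 1.0]]
```

View pics/wG.png

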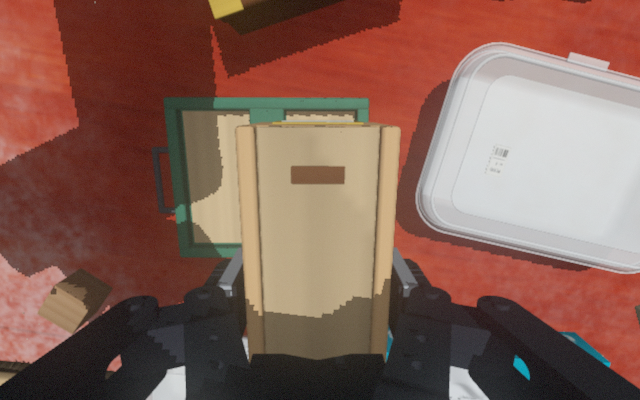

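The held box covers the right pocket; the green tray rim's outer corners are at (165,98), (369,98) and (180,257).

```bash
python3 - <<'E'
from h import *
from rig import telemetry
m=np.load('pics/wG.npz');st=telemetry.get_state()
P=ray(m,[(165,98),(369,98),(180,257)],.022); print(P,np.linalg.norm(P[0]-P[1]),np.linalg.norm(P[0]-P[2]))
x,e=fit(np.vstack([P,P[1]+P[2]-P[0]])[[0,1,3,2]],.156,.186);print(x,e)
t=ray(m,[(238,127),(399,127)],st['tool_pos'][2]-.016+.048)
print('box near end mid',t.mean(0),np.array(st['eef_rot']).T[:2,:2]@(t.mean(0)-st['tool_pos'][:2]))
a=x[2]
for o in(.049,-.049):
    c=np.array([x[0]-o*np.sin(a),x[1]+o*np.cos(a)]); print(c); plan(st,[*c,.03],a)
E
```

```text
[[0.40521412 0.2439176 ]
 [0.37405061 0.42371535]
 [0.55678619 0.26775376]] 0.1824784785609866 0.1534348550304774
[0.4654184  0.34573455 0.16515294] 0.0023671625572703778
box near end mid [0.39889687 0.38111289] [0.06082035 0.00127957]
[0.45736264 0.39406782]
 d cm [ 0.1   0.41 17.15] rv [-0.    -0.     0.007]
[0.47347416 0.29740128]
 d cm [ 0.16 -9.39 17.15] rv [-0.    -0.     0.007]
```

{"api": "step_arm", "payload": {"series": [[0,0.35,6,0,0,0,0],[0,0.35,11,0,0,0,0],[0,0.35,15,0,0,0,0],[0,0.35,15.8,0,0,0,0],[0,0.35,16.3,0,0,0,0],[0,0.35,16.8,0,0,0,0],[0,0.35,17.1,0,0,0,0],[0,0.35,17.3,0,0,0,0],[0,0.35,17.45,0,0,0,0],[0,0.35,17.45,0,0,0,0]]}}

```text
clock: 7.82
tool_pos: [0.4581, 0.3946, 0.0269]
eef_rot: [[-0.985, -0.172, -0.0], [-0.172, 0.985, -0.0], [0.0, -0.0, -1.0]]
wrist_force: [0.1, 1.0, -1.6]
grip_width: 0.0532
grasp_force: 64.1
```

```bash
python3 feel.py
```

```text
[0.4581 0.3946 0.0269] rotvec z-tilt [-0.985 -0.172  0.   ] F tool [-0.26  0.93  1.64] M tool [ 0.016  0.04  -0.01 ] 0.05324986132170461
```

{"api": "step_arm", "payload": {"series": [[0,0,0.07,0,0,0,0],[0,0,0.14,0,0,0,0],[0,0,0.14,0,0,0,0],[0,0,0.14,0,0,0,1],[0,0,0.14,0,0,0,1],[0,0,0.14,0,0,0,1],[0,0,0.14,0,0,0,1],[0,0,-4,0,0,0,1],[0,0,-10,0,0,0,1],[0,0,-18,0,0,0,1],[0,0,-21,0,0,0,1],[0,0,-21,0,0,0,1]]}}

```text
clock: 9.32
tool_pos: [0.4606, 0.3963, 0.2417]
eef_rot: [[-0.985, -0.172, 0.008], [-0.172, 0.985, 0.005], [-0.008, 0.004, -1.0]]
wrist_force: [0.3, 0.1, -0.4]
grip_width: 0.0856
grasp_force: 0.0
```

```bash
python3 look.py wG2; python3 - <<'E'
from h import *
from rig import telemetry
plan(telemetry.get_state(),[.505,-.14,.24],.006,'C')
plan(telemetry.get_state(),[.646,-.029,.24],.382,'B')
E
```

```text
[0.4606 0.3963 0.2417] [ 0.34  0.14 -0.44] [0.024 0.008 0.011]
[[-0.172, 0.95, 0.262, 0.395], [0.985, 0.165, 0.051, 0.385], [0.005, 0.267, -0.964, 0.384], [0.0, 0.0, 0.0, 1.0]] [[343.9, 0.0, 317.1], [0.0, 343.9, 205.0], [0.0, 0.0, 1.0]]
C d cm [  4.71 -53.52  -0.22] rv [0.002 0.004 0.167]
B d cm [-11.09 -45.01  -0.15] rv [ 0.001  0.004 -0.209]
```

View pics/wG2.png

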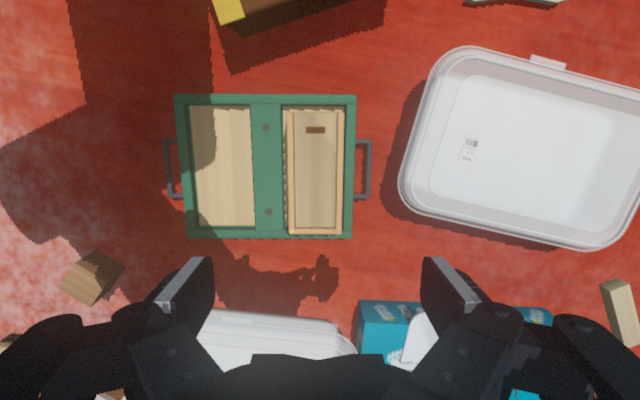

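Box A sits flat in the green tray's right pocket, its top spanning (286,110) to (343,235). The tray rim corners are (174,95), (357,95), (352,238), (188,238). Next is box C.

{"api": "step_arm", "payload": {"series": [[4.7,-53.5,-0.2,0,0,0.167,1],[4.7,-53.5,-0.2,0,0,0.167,1],[4.7,-53.5,-0.2,0,0,0.167,1],[4.7,-53.5,-0.2,0,0,0.167,1],[4.7,-53.5,-0.2,0,0,0.167,1],[4.7,-53.5,-0.2,0,0,0.167,1],[4.7,-53.5,-0.2,0,0,0.167,1],[4.7,-53.5,-0.2,0,0,0.167,1],[4.7,-53.5,-0.2,0,0,0.167,1],[4.7,-53.5,-0.2,0,0,0.167,1],[4.7,-53.5,-0.2,0,0,0.167,1],[4.7,-53.5,-0.2,0,0,0.167,1]]}}

```text
clock: 10.88
tool_pos: [0.5035, -0.139, 0.2382]
eef_rot: [[-1.0, -0.008, -0.002], [-0.008, 1.0, 0.001], [0.002, 0.001, -1.0]]
wrist_force: [0.9, 0.1, 0.6]
grip_width: 0.0855
grasp_force: 0.0
```

```bash
python3 look.py wC;  python3 - <<'E'
from h import *
m=np.load('pics/wG2.npz')
x,e=fit(ray(m,[(174,95),(357,95),(352,238),(188,238)],.022),.156,.186);a=x[2];print('green',x,e,x[:2]+.049*np.array([np.sin(a),-np.cos(a)]))
E
```

```text
[ 0.5035 -0.139   0.2382] [0.94 0.07 0.6 ] [-0.031  0.017 -0.029]
[[-0.007, 0.966, 0.257, 0.438], [1.0, 0.007, 0.004, -0.139], [0.002, 0.257, -0.966, 0.381], [0.0, 0.0, 0.0, 1.0]] [[343.9, 0.0, 317.1], [0.0, 343.9, 205.0], [0.0, 0.0, 1.0]]
green [0.46517666 0.34639794 0.16971463] 0.0020952002393711273 [0.47345281 0.29810192]
```

View pics/wC.png

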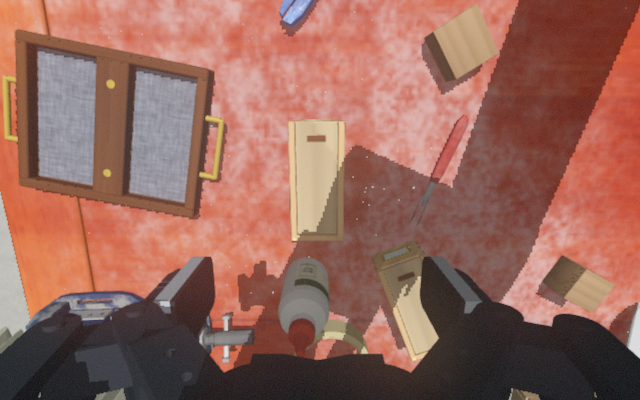

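Box C's top corners are (289,121), (344,121), (343,240), (291,240). The dark tray's rim corners are about (16,30), (212,70), (193,215), (20,185). The bottle stands beyond C at (303,290).

```bash
python3 - <<'E'
from h import *
from rig import telemetry
m=np.load('pics/wC.npz');st=telemetry.get_state()
x,e=fit(ray(m,[(289,121),(344,121),(343,240),(291,240)],.048),.12,.054);print(x,e)
plan(st,[*x[:2],.016],x[2])
P=ray(m,[(16,30),(212,70),(193,215),(20,185)],.022)
x,e=fit(P,.156,.186);a=x[2];print('dark',x,e,[np.linalg.norm(P[i]-P[i-1]) for i in range(4)])
for o in(.049,-.049):print(x[:2]+o*np.array([-np.sin(a),np.cos(a)]))
print('bottle near edge',ray(m,[(305,258)],0))
E
```

```text
[ 0.50479622 -0.13784272  0.01060907] 0.0009481344389510117
 d cm [-0.13  0.11 22.25] rv [ 0.001 -0.001 -0.003]
dark [ 0.45558266 -0.34758324 -0.18677382] 0.0024479945394137873 [np.float64(0.15284232184786714), np.float64(0.18663481348338296), np.float64(0.15123850910219985), np.float64(0.18348264702812161)]
[ 0.46468146 -0.29943542]
[ 0.44648386 -0.39573105]
bottle near edge [[ 0.60543885 -0.15111764]]
```

{"api": "step_arm", "payload": {"series": [[-0.1,0.1,12,0,0,0,1],[-0.1,0.1,12,0,0,0,1],[-0.1,0.1,18,0,0,0,1],[-0.1,0.1,22,0,0,0,1],[-0.1,0.1,22,0,0,0,1],[-0.1,0.1,22,0,0,0,1],[-0.1,0.1,22,0,0,0,0],[-0.1,0.1,22,0,0,0,0],[-0.1,0.1,22,0,0,0,0],[-0.1,0.1,22,0,0,0,0],[-0.1,0.1,22,0,0,0,0],[-0.1,0.1,22,0,0,0,0]]}}

```text
clock: 12.42
tool_pos: [0.5063, -0.1398, 0.0208]
eef_rot: [[-1.0, -0.006, 0.003], [-0.006, 1.0, -0.001], [-0.003, -0.001, -1.0]]
wrist_force: [-0.3, 2.5, 9.8]
grip_width: 0.053
grasp_force: 62.7
```

{"api": "step_arm", "payload": {"series": [[0,0,-0.18,0,0,0,0],[0.05,0,-0.34,0,-0.025,0,0],[0.11,0,-0.49,0,-0.05,0,0],[0.17,0,-0.64,0,-0.075,0,0],[0.23,0,-0.78,0,-0.1,0,0],[0.23,0,-0.78,0,-0.1,0,0],[0.23,0,-0.78,0,-0.1,0,0],[0.23,0,-0.78,0,-0.1,0,0]]}}

```text
clock: 13.42
tool_pos: [0.5026, -0.1395, 0.0266]
eef_rot: [[-0.995, -0.006, 0.099], [-0.006, 1.0, 0.001], [-0.099, 0.0, -0.995]]
wrist_force: [-0.4, -0.4, -6.1]
grip_width: 0.0528
grasp_force: 64.1
```

```bash
cat >> feel.py <<'E'
print('W est',(M[1]-(.167*F[0]-.06*F[2]))/.06)
E
python3 feel.py
```

```text
[ 0.5026 -0.1395  0.0266] rotvec z-tilt [-0.995 -0.006 -0.099] F tool [ 1.05 -0.39  6.07] M tool [-0.013  0.387  0.034] 0.05279737604735293
W est 9.60940795152743
```

{"api": "step_arm", "payload": {"series": [[-0.3,0,-3,0,0,0,0],[-0.8,0,-8,0,0.05,0,0],[-1.4,0,-14,0,0.1,0,0],[-1.8,0,-18,0,0.1,0,0],[-1.8,0,-18,0,0.1,0,0],[-1.8,0,-18,0,0.1,0,0]]}}

```text
clock: 14.18
tool_pos: [0.5014, -0.1389, 0.2059]
eef_rot: [[-1.0, -0.006, -0.003], [-0.006, 1.0, 0.001], [0.003, 0.001, -1.0]]
wrist_force: [-0.7, 0.5, -7.1]
grip_width: 0.0531
grasp_force: 70.0
```

```bash
python3 feel.py|head -1; python3 - <<'E'
from h import *
from rig import telemetry
st=telemetry.get_state()
plan(st,[.4465,-.396,.2],-.182,'dark2')
E
```

```text
[ 0.5014 -0.1389  0.2059] rotvec z-tilt [-1.    -0.006  0.003] F tool [0.68 0.48 7.12] M tool [0.046 0.061 0.004] 0.05310278086230082
dark2 d cm [  5.65 -25.67   0.58] rv [ 0.001 -0.003  0.188]
```

{"api": "step_arm", "payload": {"series": [[5.5,-25.7,0.6,0,0,0.188,0],[5.5,-25.7,0.6,0,0,0.188,0],[5.5,-25.7,0.6,0,0,0.188,0],[5.5,-25.7,0.6,0,0,0.188,0],[5.5,-25.7,0.6,0,0,0.188,0],[5.5,-25.7,0.6,0,0,0.188,0],[5.5,-25.7,0.6,0,0,0.188,0],[5.5,-25.7,0.6,0,0,0.188,0]]}}

```text
clock: 15.18
tool_pos: [0.4495, -0.395, 0.2012]
eef_rot: [[-0.984, 0.179, -0.001], [0.179, 0.984, 0.001], [0.001, 0.001, -1.0]]
wrist_force: [0.9, 0.0, -7.0]
grip_width: 0.053
grasp_force: 72.3
```

```bash
python3 look.py wD
```

```text
[ 0.4495 -0.395   0.2012] [ 0.86  0.05 -6.95] [-0.002  0.034  0.018]
[[0.179, 0.951, 0.254, 0.385], [0.984, -0.174, -0.044, -0.383], [0.002, 0.258, -0.966, 0.344], [0.0, 0.0, 0.0, 1.0]] [[343.9, 0.0, 317.1], [0.0, 343.9, 205.0], [0.0, 0.0, 1.0]]
```

View pics/wD.png

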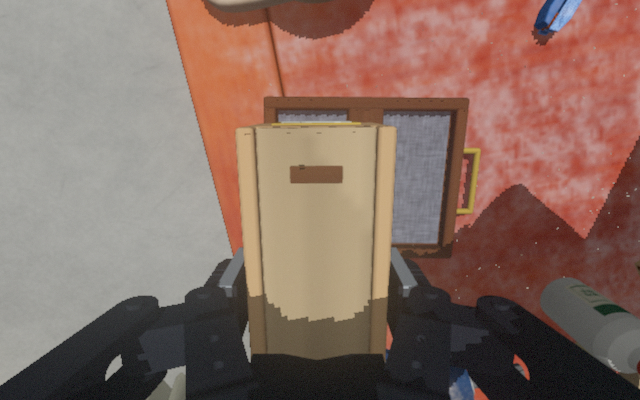

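Dark tray rim corners are (264,98), (469,98) and (452,257); the held box covers the left pocket, its near edge from (238,128) to (396,128).

```bash
python3 - <<'E'
from h import *
from rig import telemetry
m=np.load('pics/wD.npz');st=telemetry.get_state()
P=ray(m,[(264,98),(469,98),(452,257)],.022)
x,e=fit(np.vstack([P,P[0]+P[2]-P[1]]),.156,.186);print(x,e)
t=ray(m,[(238,127),(396,127)],st['tool_pos'][2]-.02+.048)
print(np.array(st['eef_rot']).T[:2,:2]@(t.mean(0)-st['tool_pos'][:2]))
a=x[2]
for o in(.049,-.049):
    c=x[:2]+o*np.array([-np.sin(a),np.cos(a)]); print(c); plan(st,[*c,.0288],a)
E
```

```text
[ 0.4559847  -0.34946976 -0.17939691] 0.0017722184830769058
[0.06117225 0.00130078]
[ 0.46472807 -0.30125614]
 d cm [ 0.19  9.51 17.27] rv [ 0.    -0.    -0.001]
[ 0.44724132 -0.39768338]
 d cm [ 0.19 -0.29 17.27] rv [ 0.    -0.    -0.001]
```

{"api": "step_arm", "payload": {"series": [[0.1,-0.25,6,0,0,0,0],[0.1,-0.25,11,0,0,0,0],[0.1,-0.25,14.5,0,0,0,0],[0.1,-0.25,15.5,0,0,0,0],[0.1,-0.25,16,0,0,0,0],[0.1,-0.25,16.5,0,0,0,0],[0.1,-0.25,16.9,0,0,0,0],[0.1,-0.25,17.1,0,0,0,0],[0.1,-0.25,17.2,0,0,0,0],[0.1,-0.25,17.2,0,0,0,0]]}}

```text
clock: 16.48
tool_pos: [0.4479, -0.3992, 0.0297]
eef_rot: [[-0.984, 0.181, 0.0], [0.181, 0.984, -0.0], [-0.0, -0.0, -1.0]]
wrist_force: [0.3, 1.0, -6.4]
grip_width: 0.0532
grasp_force: 72.1
```

{"api": "step_arm", "payload": {"series": [[0,0,0.07,0,0,0,0],[0,0,0.14,0,0,0,0],[0,0,0.17,0,0,0,0],[0,0,0.17,0,0,0,0],[0,0,0.17,0,0,0,1],[0,0,0.17,0,0,0,1],[0,0,0.17,0,0,0,1],[0,0,0.17,0,0,0,1],[0,0,-4,0,0,0,1],[0,0,-10,0,0,0,1],[0,0,-18,0,0,0,1],[0,0,-21,0,0,0,1]]}}

```text
clock: 17.98
tool_pos: [0.4483, -0.3995, 0.2426]
eef_rot: [[-0.984, 0.181, 0.002], [0.181, 0.984, -0.002], [-0.002, -0.002, -1.0]]
wrist_force: [0.2, 0.4, -0.9]
grip_width: 0.0853
grasp_force: 0.0
```

```bash
 python3 - <<'E'
from h import *
from rig import telemetry
plan(telemetry.get_state(),[.646,-.029,.24],.382,'B')
E
```

```text
B d cm [-12.75  40.02   0.22] rv [-0.002  0.001 -0.564]
```

{"api": "step_arm", "payload": {"series": [[-12.7,40,0.2,0,0,-0.564,1],[-12.7,40,0.2,0,0,-0.564,1],[-12.7,40,0.2,0,0,-0.564,1],[-12.7,40,0.2,0,0,-0.564,1],[-12.7,40,0.2,0,0,-0.564,1],[-12.7,40,0.2,0,0,-0.564,1],[-12.7,40,0.2,0,0,-0.564,1],[-12.7,40,0.2,0,0,-0.564,1],[-12.7,40,0.2,0,0,-0.564,1],[-12.7,40,0.2,0,0,-0.564,1],[-12.7,40,0.2,0,0,-0.564,1]]}}

```text
clock: 19.35
tool_pos: [0.6447, -0.0299, 0.2377]
eef_rot: [[-0.928, -0.371, -0.0], [-0.371, 0.928, -0.0], [0.0, -0.0, -1.0]]
wrist_force: [-0.1, 0.0, 0.4]
grip_width: 0.0852
grasp_force: 0.0
```

```bash
python3 look.py wB
```

```text
[ 0.6447 -0.0299  0.2377] [-0.06  0.05  0.4 ] [ 0.028 -0.041 -0.045]
[[-0.371, 0.897, 0.24, 0.584], [0.929, 0.358, 0.097, -0.053], [0.001, 0.259, -0.966, 0.38], [0.0, 0.0, 0.0, 1.0]] [[343.9, 0.0, 317.1], [0.0, 343.9, 205.0], [0.0, 0.0, 1.0]]
```

View pics/wB.png

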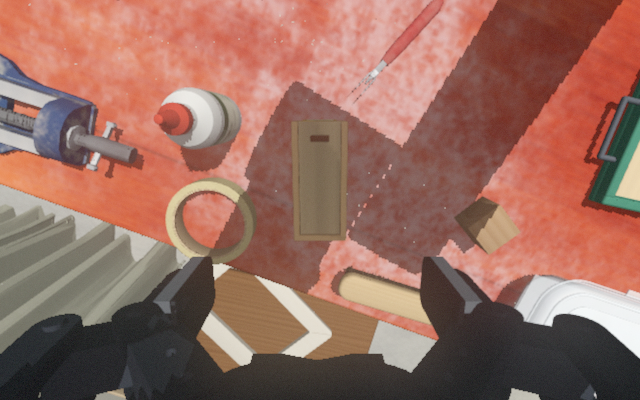

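Box B's top corners are (292,121), (347,121), (346,240), (294,240), and the fingers clear the ring and the bottle.

```bash
python3 - <<'E'
from h import *
from rig import telemetry
m=np.load('pics/wB.npz');st=telemetry.get_state()
x,e=fit(ray(m,[(292,121),(347,121),(346,240),(294,240)],.048),.12,.054);print(x,e)
plan(st,[*x[:2],.018],x[2])
E
```

```text
[ 0.64512492 -0.02566093  0.38542021] 0.001016977642729196
 d cm [-0.18  0.37 21.97] rv [-0.    -0.    -0.005]
```

{"api": "step_arm", "payload": {"series": [[-0.2,0.35,12,0,0,0,0.9],[-0.2,0.35,12,0,0,0,0.9],[-0.2,0.35,18,0,0,0,0.9],[-0.2,0.35,22,0,0,0,0.9],[-0.2,0.35,22,0,0,0,0.9],[-0.2,0.35,22,0,0,0,0.9],[-0.2,0.35,22,0,0,0,0],[-0.2,0.35,22,0,0,0,0],[-0.2,0.35,22,0,0,0,0],[-0.2,0.35,22,0,0,0,0],[-0.2,0.35,22,0,0,0,0],[-0.2,0.35,22,0,0,0,0]]}}

```text
clock: 20.9
tool_pos: [0.6477, -0.0251, 0.0203]
eef_rot: [[-0.928, -0.373, 0.005], [-0.373, 0.928, -0.001], [-0.004, -0.003, -1.0]]
wrist_force: [0.2, -1.4, 6.2]
grip_width: 0.0534
grasp_force: 64.8
```

{"api": "step_arm", "payload": {"series": [[0,0,-0.18,0,0,0,0],[0.05,0,-0.34,0,-0.025,0,0],[0.11,0,-0.49,0,-0.05,0,0],[0.17,0,-0.64,0,-0.075,0,0],[0.23,0,-0.78,0,-0.1,0,0],[0.23,0,-0.78,0,-0.1,0,0],[0.23,0,-0.78,0,-0.1,0,0],[0.23,0,-0.78,0,-0.1,0,0]]}}

```text
clock: 21.9
tool_pos: [0.6441, -0.0256, 0.0258]
eef_rot: [[-0.923, -0.373, 0.093], [-0.371, 0.928, 0.037], [-0.1, -0.001, -0.995]]
wrist_force: [1.7, 1.5, 7.1]
grip_width: 0.0533
grasp_force: 64.5
```

```bash
python3 feel.py
```

```text
[ 0.6441 -0.0256  0.0258] rotvec z-tilt [-0.923 -0.371 -0.1  ] F tool [-2.86  0.75 -6.8 ] M tool [-0.168 -0.114  0.053] 0.053284548420940464
W est -0.7409855253504493
```

{"api": "step_arm", "payload": {"series": [[0,0,-0.1,0,0,0,0],[0,0,-0.1,0,0,0,0],[0,0,-0.1,0,0,0,0],[0,0,-0.1,0,0,0,0]]}}

```text
clock: 22.4
tool_pos: [0.6428, -0.0257, 0.026]
eef_rot: [[-0.923, -0.373, 0.091], [-0.371, 0.928, 0.037], [-0.099, 0.0, -0.995]]
wrist_force: [0.6, -1.2, 1.7]
grip_width: 0.0533
grasp_force: 64.1
```

```bash
python3 feel.py
```

```text
[ 0.6428 -0.0257  0.026 ] rotvec z-tilt [-0.923 -0.371 -0.099] F tool [-0.28 -1.38 -1.68] M tool [ 0.217  0.128 -0.059] 0.053338548378101806
W est 1.2416980538565112
```

{"api": "step_arm", "payload": {"series": [[-0.3,0,-3,0,0,0,0],[-0.8,0,-8,0,0.05,0,0],[-1.4,0,-14,0,0.1,0,0],[-1.8,0,-18,0,0.1,0,0],[-1.8,0,-18,0,0.1,0,0],[-1.8,0,-18,0,0.1,0,0]]}}

```text
clock: 23.15
tool_pos: [0.6418, -0.0254, 0.2056]
eef_rot: [[-0.928, -0.373, -0.003], [-0.373, 0.928, 0.0], [0.003, 0.002, -1.0]]
wrist_force: [-0.8, -0.8, -1.6]
grip_width: 0.0534
grasp_force: 63.7
```

```bash
python3 feel.py|head -1; python3 - <<'E'
from h import *
from rig import telemetry
st=telemetry.get_state()
plan(st,[.4735,.2978,.2],.169,'green2')
plan(st,[.4647,-.301,.2],-.18,'dark1')
E
```

```text
[ 0.6418 -0.0254  0.2056] rotvec z-tilt [-0.928 -0.373  0.003] F tool [ 1.02 -0.46  1.59] M tool [ 0.043  0.038 -0.   ] 0.05339631618028892
green2 d cm [ 3.56 36.27  0.63] rv [ 0.001 -0.003  0.213]
dark1 d cm [ 26.71 -18.97   0.61] rv [ 0.001 -0.003  0.562]
```

{"api": "step_arm", "payload": {"series": [[3.35,36.3,0.6,0,0,0.213,0],[3.35,36.3,0.6,0,0,0.213,0],[3.35,36.3,0.6,0,0,0.213,0],[3.35,36.3,0.6,0,0,0.213,0],[3.35,36.3,0.6,0,0,0.213,0],[3.35,36.3,0.6,0,0,0.213,0],[3.35,36.3,0.6,0,0,0.213,0],[3.35,36.3,0.6,0,0,0.213,0],[3.35,36.3,0.6,0,0,0.213,0],[3.35,36.3,0.6,0,0,0.213,0]]}}

```text
clock: 24.4
tool_pos: [0.4775, 0.2975, 0.201]
eef_rot: [[-0.986, -0.166, -0.0], [-0.166, 0.986, -0.0], [0.001, -0.0, -1.0]]
wrist_force: [0.0, -0.4, -1.4]
grip_width: 0.0527
grasp_force: 64.7
```

```bash
python3 feel.py|head -1; python3 - <<'E'
from h import *
from rig import telemetry
st=telemetry.get_state()
plan(st,[.4753,.298,.0283],.169,'green2')
E
```

```text
[0.4775 0.2975 0.201 ] rotvec z-tilt [-0.986 -0.166  0.001] F tool [ 0.03 -0.44  1.45] M tool [ 0.052 -0.011  0.004] 0.052674217655354016
green2 d cm [ 0.2   0.09 17.27] rv [-0.    -0.001 -0.002]
```

{"api": "step_arm", "payload": {"series": [[0.15,0.1,6,0,0,0,0],[0.15,0.1,11,0,0,0,0],[0.15,0.1,14.5,0,0,0,0],[0.15,0.1,15.5,0,0,0,0],[0.15,0.1,16,0,0,0,0],[0.15,0.1,16.5,0,0,0,0],[0.15,0.1,16.9,0,0,0,0],[0.15,0.1,17.1,0,0,0,0],[0.15,0.1,17.2,0,0,0,0],[0.15,0.1,17.2,0,0,0,0]]}}

```text
clock: 25.65
tool_pos: [0.4753, 0.2995, 0.0294]
eef_rot: [[-0.986, -0.168, 0.0], [-0.168, 0.986, -0.0], [-0.0, -0.0, -1.0]]
wrist_force: [0.6, 0.6, -1.0]
grip_width: 0.0532
grasp_force: 64.9
```

{"api": "step_arm", "payload": {"series": [[0,0,0.07,0,0,0,0],[0,0,0.14,0,0,0,0],[0,0,0.17,0,0,0,0],[0,0,0.17,0,0,0,0],[0,0,0.17,0,0,0,0.9],[0,0,0.17,0,0,0,0.9],[0,0,0.17,0,0,0,0.9],[0,0,0.17,0,0,0,0.9],[0,0,-4,0,0,0,0.9],[0,0,-10,0,0,0,0.9],[0,0,-18,0,0,0,0.9],[0,0,-21,0,0,0,0.9]]}}

```text
clock: 27.15
tool_pos: [0.4757, 0.2996, 0.2421]
eef_rot: [[-0.986, -0.168, 0.002], [-0.168, 0.986, 0.001], [-0.002, 0.001, -1.0]]
wrist_force: [1.1, 0.6, 0.1]
grip_width: 0.0771
grasp_force: 0.0
```

{"api": "step_arm", "payload": {"series": [[10,0,-5,0,0,0,0.9],[10,0,-5,0,0,0,0.9],[10,0,-5,0,0,0,0.9],[10,0,-5,0,0,0,0.9]]}}

```text
clock: 27.65
tool_pos: [0.3772, 0.2827, 0.2893]
eef_rot: [[-0.986, -0.169, 0.001], [-0.169, 0.986, 0.0], [-0.001, 0.0, -1.0]]
wrist_force: [-0.3, -0.5, 1.0]
grip_width: 0.0767
grasp_force: 0.0
```

```bash
python3 - <<'E'
from rig import cams
import cv2
a=cams.snapshot('scene')[130:360,150:500,::-1]
cv2.imwrite('pics/fin.png',cv2.resize(a,None,fx=2.25,fy=2.25,interpolation=cv2.INTER_CUBIC))
E
```

```text
(no output)
```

View pics/fin.png

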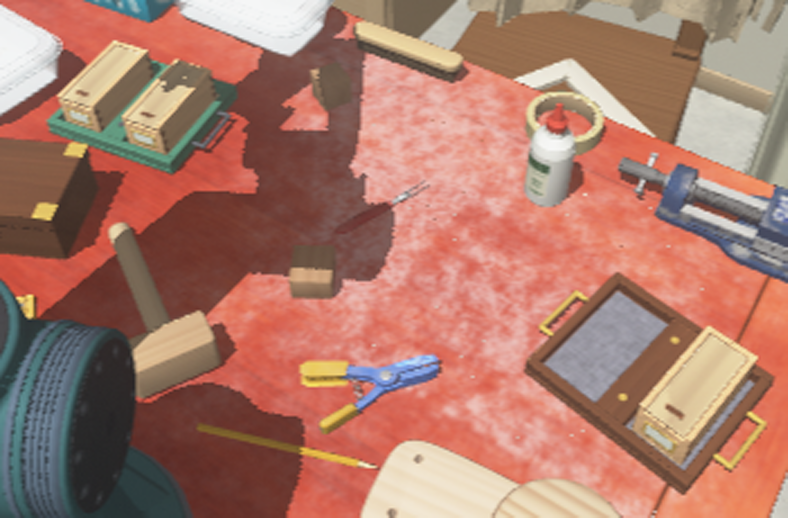

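The final view shows two boxes flat in the green tray near (105,85) and (170,105), and one in the dark tray near (697,390). The bottle, offcuts and file haven't moved.

```bash
python3 -c "
from rig import env
print(env.hand_in())"
```

```text
the job is handed in; nothing more can be done
None
```

The job is handed in at about 28 s: one full box (about 7 N) is seated in the dark tray and two almost empty ones (about 1.6–1.9 N) in the green tray, with the bottle, offcuts and file left where they were.

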